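# Shut the iris, load the carrier dock, reopen the iris

## Task

First shut off the light: turn the illuminator's slim iris ring clockwise to its stop, and leave it shut. Then hang every specimen carrier on the sloping dock, one to a stud: lower its keyhole over the stud's head and slide it straight down the slope, fully home, so that it lies flat and locked behind the head. When all the carriers are locked, turn the iris ring back anticlockwise until its tab stands over the index rib; never touch the fixed rings above and below it, and leave everything else on the bench where it is.

Things in the scene. Friction and masses are not known exactly. Their poses are not given: they have to be found in the camera images.
- carrier1_grip (a point): Mid-height centre of a carrier's upright fin. Carrier: aluminium plate 110 (x) x 80 (y) x 6 mm, 160 g, two glass slides flush; 3 or 4 alike are present, an absent one has no pose. Fin 34 (x) x 10 (y) mm, 28 mm above the plate. Point: 20 mm above the plate's underside, 25 mm from its centre to the plain end; x to the keyhole end (away from the robot within 27 deg at the start), z out of the slides' side.
- carrier1_hole (a point): Centre of the carrier's keyhole entry, 22 mm across, through the plate; half-way through it, 3 mm above the underside, 33 mm along +x from the fin point; axes as the fin point's. A slot 12 mm wide runs on from it along +x; its closed end is 31.5 mm from here, so a stud fully home stands 27.5 mm along +x from here.
- carrier2_grip (a point): Mid-height centre of a carrier's upright fin. Carrier: aluminium plate 110 (x) x 80 (y) x 6 mm, 160 g, two glass slides flush; 3 or 4 alike are present, an absent one has no pose. Fin 34 (x) x 10 (y) mm, 28 mm above the plate. Point: 20 mm above the plate's underside, 25 mm from its centre to the plain end; x to the keyhole end (away from the robot within 27 deg at the start), z out of the slides' side.
- carrier2_hole (a point): Centre of the carrier's keyhole entry, 22 mm across, through the plate; half-way through it, 3 mm above the underside, 33 mm along +x from the fin point; axes as the fin point's. A slot 12 mm wide runs on from it along +x; its closed end is 31.5 mm from here, so a stud fully home stands 27.5 mm along +x from here.
- carrier3_grip (a point): Mid-height centre of a carrier's upright fin. Carrier: aluminium plate 110 (x) x 80 (y) x 6 mm, 160 g, two glass slides flush; 3 or 4 alike are present, an absent one has no pose. Fin 34 (x) x 10 (y) mm, 28 mm above the plate. Point: 20 mm above the plate's underside, 25 mm from its centre to the plain end; x to the keyhole end (away from the robot within 27 deg at the start), z out of the slides' side.
- carrier3_hole (a point): Centre of the carrier's keyhole entry, 22 mm across, through the plate; half-way through it, 3 mm above the underside, 33 mm along +x from the fin point; axes as the fin point's. A slot 12 mm wide runs on from it along +x; its closed end is 31.5 mm from here, so a stud fully home stands 27.5 mm along +x from here.
- carrier4_grip (a point): Mid-height centre of a carrier's upright fin. Carrier: aluminium plate 110 (x) x 80 (y) x 6 mm, 160 g, two glass slides flush; 3 or 4 alike are present, an absent one has no pose. Fin 34 (x) x 10 (y) mm, 28 mm above the plate. Point: 20 mm above the plate's underside, 25 mm from its centre to the plain end; x to the keyhole end (away from the robot within 27 deg at the start), z out of the slides' side.
- carrier4_hole (a point): Centre of the carrier's keyhole entry, 22 mm across, through the plate; half-way through it, 3 mm above the underside, 33 mm along +x from the fin point; axes as the fin point's. A slot 12 mm wide runs on from it along +x; its closed end is 31.5 mm from here, so a stud fully home stands 27.5 mm along +x from here.
- stud1 (a point): Foot of a headed steel stud on the sloping dark dock's face. Shank 8 mm diameter, 9 mm long; head 17 mm, 5 mm thick. x: up the slope (25 deg), y: along the row, z: out of the face. Studs 88 mm apart, 25 mm below the face's upper edge (face 120 mm along the slope, 370 wide, low edge towards the robot). A home carrier lies flat on the face with its x along this x; any stud serves.
- stud2 (a point): Foot of a headed steel stud on the sloping dark dock's face. Shank 8 mm diameter, 9 mm long; head 17 mm, 5 mm thick. x: up the slope (25 deg), y: along the row, z: out of the face. Studs 88 mm apart, 25 mm below the face's upper edge (face 120 mm along the slope, 370 wide, low edge towards the robot). A home carrier lies flat on the face with its x along this x; any stud serves.
- stud3 (a point): Foot of a headed steel stud on the sloping dark dock's face. Shank 8 mm diameter, 9 mm long; head 17 mm, 5 mm thick. x: up the slope (25 deg), y: along the row, z: out of the face. Studs 88 mm apart, 25 mm below the face's upper edge (face 120 mm along the slope, 370 wide, low edge towards the robot). A home carrier lies flat on the face with its x along this x; any stud serves.
- stud4 (a point): Foot of a headed steel stud on the sloping dark dock's face. Shank 8 mm diameter, 9 mm long; head 17 mm, 5 mm thick. x: up the slope (25 deg), y: along the row, z: out of the face. Studs 88 mm apart, 25 mm below the face's upper edge (face 120 mm along the slope, 370 wide, low edge towards the robot). A home carrier lies flat on the face with its x along this x; any stud serves.
- iris_centre (a point): Centre of the slim iris ring on its upright axis, 69 mm above the bench, on the fixed round white illuminator (r 48 to 52 mm, 50 mm tall). x points level from the axis towards the index rib, a 15 x 4 x 3 mm dark rib on the white housing's top.
- iris_tab (a point): Outer end of the iris ring's small tab, 44.5 mm from the axis, level with the ring's mid-height. The tab is 5 mm wide, 8 mm tall and sticks out 14 mm from the ring.
- iris (a joint): Angle of the iris ring, rad: 0 when its tab is over the index rib, positive anticlockwise from above; starts at -0.9 to -0.35. Knurled steel ring, 60 mm diameter, 12 mm tall (63 to 75 mm above the bench); turns with about 0.06 N m of friction, stays where it is left; stops at -1.3 (fully shut) and 1.3.
- lower_ring: Fixed black ring just under the iris ring, 52 mm in diameter, 50 to 62.5 mm above the bench; not to be touched. Origin on the axis at bench level.
- upper_ring: Fixed black ring just above the iris ring, 46 mm in diameter, 75.5 to 88 mm above the bench; not to be touched. Origin on the axis at bench level.
- lens_cap: Bystander: black lens cap, 52 mm across, 14 mm tall; origin under its centre.
- oil_bottle: Bystander: small amber oil bottle, 28 mm across, 65 mm tall; origin under its centre.
- objective_can: Bystander: clear objective canister, 42 mm across, 60 mm tall; origin under its centre.
- slide_box: Bystander: grey slide box 90 x 50 x 32 mm; origin under its centre.
- blank_plate: Bystander: plain aluminium cover plate 75 x 50 x 6 mm without keyhole or fin; origin under its centre.
- driver: Bystander: screwdriver 150 mm long, lying; origin under its middle.
- mouse: Bystander: black computer mouse about 65 mm, 32 mm tall, on its pad; origin under its centre.
Things that resemble listed ones, but are neither listed nor needed, are in the scene too. Leave any blue or brown look-alike of the part that bears iris_centre alone.

How it is judged:
By the outcome, as a careful person would: the job done as asked, in the order asked, and still so for the second after the job is handed in, with the robot touching nothing.
Of carrier1, carrier2, carrier3, carrier4 only 3 to 4 are there at a start; the rules pass over those that are not, and their reading is None.
At some moment in a run one of carrier1, carrier2, carrier3, carrier4 may be knocked a few centimetres aside while the robot is not near it.
It also fails if it takes over 200 s, if anything falls off the work surface, if the arm or the gripper's body presses on something with over 40 N, if the wrist force passes 120 N, or if a joint passes its speed limit or range.

## Robot

A 7-joint arm with a two-finger parallel gripper is mounted at the origin on the work surface. World frame = base frame: x ahead of the robot, y to its left, z up, the work surface at z = 0. Lengths are in m, angles in rad, forces in N, time in s.
With the tool pointing down it reaches from about 0.425 to 0.875 m from the base axis. Payload 4.7 kg.
Tool frame: the origin (TCP) lies on the front face of the gripper's body, between the roots of the fingers; the fingertips stand 70 mm ahead of it and the grasp point (between the pads) lies 51 mm ahead of it; z points along the fingers, y is the line along which they close (so a half turn about z gives the same grasp; the last joint's range is limited). The gripper opens to 87 mm and grips with 3 to 60 N. Pads are 19 mm wide; open, the fingers measure 117 mm over their backs; the gripper's body (75 mm by 190 mm) begins 51 mm behind the grasp point.
Start: joints at [-1.277, 0.321, -0.07, 1.45, 0.023, 1.371, -0.057], TCP at [0.18, 0.625, 0.292] pointing down, gripper open.
Joint ranges: [-2.86, 2.86], [-0.3, 2.09], [-1.38, 1.24], [0.06, 2.45], [-1.56, 4.7], [0.09, 2.05], [-2.69, 2.69]. Speed limits (rad/s): [2.57, 2.57, 3.14, 3.14, 3.14, 3.14, 3.14].

## Interface

Orientations are given as a unit quaternion [x, y, z, w].
In Python, from bench import telemetry, viewer, ticket gives the robot as it stands.
- The arm moves only by the shell command python3 -m inch 'ROWS' [FORCE]. ROWS is JSON, a list of rows, each a list of 3 entries, a list of its own where there are three numbers: the shift along the tool's x, y, z in cm, then the turn about the tool's z in degrees, then the gripper's target within -1 to 1 (shut at 1, half-way at 0, fully open at -1). In form: [[[x, y, z], roll, fingers], ...]. A call has 1 to 20 rows; each row is the pose to reach, as a shift and turn from the pose commanded when the call began, along the tool's axes at that moment; what a row does not reach only later rows make up. A row lasts 1/8 s, in which the tool goes at most 62.5 mm and 10.7 degrees, less where a joint would pass 70% of its speed; a pose out of reach is approached as far as the arm can. A call with a gripper value outside its range is refused whole. The fingers move at their own pace and stop on an object; FORCE is the grip in N (left out, the last holds). Time passes only in rows, so rows that repeat a pose let the fingers close. It gives the time, the measured TCP pose, the force, the opening and the grip force at its end, in the units of the state.
- telemetry.sense(): the state, without advancing time (a new reading comes with each control period).
- viewer.read_camera(name): name is "scene" or "side" or "wrist"; returns a dict with "color" (480x640x3 uint8, blue, green, red), "vertical_fov" (degrees; the focal length in pixels is half the picture's height over the tangent of half this angle, whatever the lens; pixels are square), "cx", "cy" (the principal point, pixels), "world_to_cam" (4x4, takes a point from world to camera coordinates). Camera axes: x right, y down, z forward; pixel columns grow to the right and rows downward; lengths in m; the calibration is good to about 2 mm. A picture is of the moment at which its call begins. There is no depth.
- ticket.close_job(): hands the job in; it is judged then, once.
The state is a dict: "t": time; "joints": joint angles; "joint_vel": joint speeds; "joint_efforts": joint torques, N m; "tcp_pos": TCP position; "eef_rot": TCP orientation; "ft_force": force on the tool from outside, world axes, zero at the start; "torque": the same for the moment, N m; "grip_width": finger opening in m; "gripper_force": force on a finger pad.
Only numpy, scipy, OpenCV 4.12 (cv2) and the standard library are available. Lean on these libraries where they do the work, as an engineer would, in place of code of your own. Each camera call takes 0.05 s, during which the arm holds its last target. There are 200 camera calls.

## Working session

There is one attempt and no reset: what is moved stays moved. The work goes in short steps, Python scripts to look and compute and a shell command to move; the robot and the scene stay as the last step left them, time stands still between calls to the robot, and variables do not carry over. Pictures are saved under pics/ and viewed, at most 14 in all, crops included, and the job is handed in when it is done.

```bash
ls; mkdir -p pics; python3 - <<'E'
from bench import telemetry, viewer
import cv2,numpy as np
s=telemetry.sense(); print(s)
for n in ("scene","side","wrist"):
    c=viewer.read_camera(n); cv2.imwrite(f"pics/{n}0.png",c["color"]); print(n,c["vertical_fov"],c["cx"],c["cy"],np.round(c["world_to_cam"],4).tolist())
E
```

```text
pics
{'t': 0.0, 'joints': array([-1.2769033 ,  0.32184162, -0.07009913,  1.45167348,  0.02261851,
        1.37079088, -0.0569158 ]), 'joint_vel': array([-0.00200083, -0.00072459, -0.00080694,  0.00016283,  0.00095811,
       -0.0011325 ,  0.00136296]), 'joint_efforts': array([ 5.48675098e-05, -4.91282129e+01, -4.03876947e-01, -3.12531924e+01,
       -6.39395602e-02,  4.35991294e-02,  1.74133506e-04]), 'tcp_pos': array([0.17942472, 0.62431022, 0.29115017]), 'eef_rot': array([ 1.39424680e-01,  9.90232211e-01, -9.59726556e-04, -7.88796153e-05]), 'ft_force': array([-0.6800488 , -0.1013699 ,  1.24942647]), 'torque': array([-0.01541773,  0.00542934,  0.01340145]), 'gripper_force': 0.0, 'grip_width': 0.0868653604541929}
scene 43.0553495842578 330.8745664537518 238.01699551724258 [[-0.4614, 0.887, -0.02, 0.2374], [0.5958, 0.293, -0.7477, -0.2373], [-0.6573, -0.3569, -0.6637, 1.8379], [0.0, 0.0, 0.0, 1.0]]
side 43.32315169146294 309.2446808716082 237.65573386903606 [[-0.892, -0.4519, -0.0079, 0.4504], [-0.3335, 0.67, -0.6632, 0.2422], [0.305, -0.589, -0.7484, 1.4054], [0.0, 0.0, 0.0, 1.0]]
wrist 63.8350523031578 319.79063218664163 240.21773741028002 [[0.2764, 0.961, -0.0011, -0.6488], [0.9286, -0.2668, 0.258, -0.0311], [0.2477, -0.0723, -0.9661, 0.389], [0.0, 0.0, 0.0, 1.0]]
```

View pics/scene0.png

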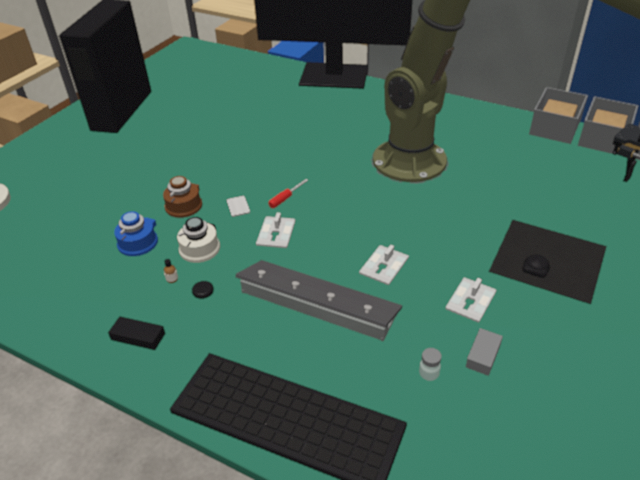

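View pics/side0.png

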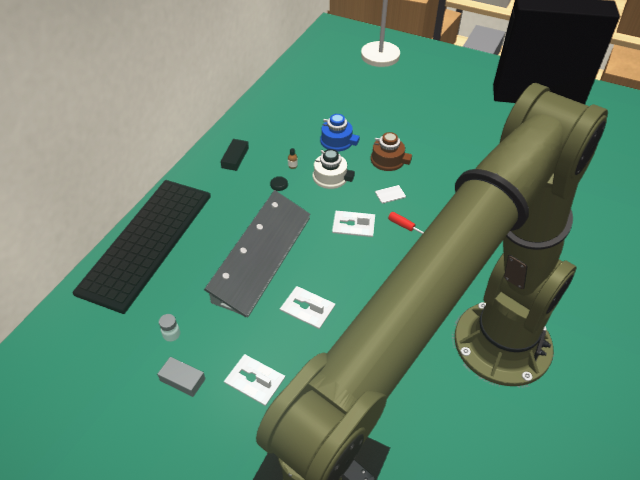

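Scene: three carriers near (277,232), (385,264) and (472,298), four stud heads at (262,273) to (367,309), and the white illuminator at (197,228). Side: the same three carriers at (354,223), (308,306) and (255,379), stud heads at (276,205) to (226,276), and the illuminator at (331,165).

```bash
cat > h.py <<'E'
import numpy as np,cv2
from bench import telemetry, viewer
from scipy.spatial.transform import Rotation as R
def cam(n,save=None):
    c=viewer.read_camera(n); c["n"]=n
    if save: cv2.imwrite(f"pics/{save}.png",c["color"])
    return c
def ray(c,p):
    f=240/np.tan(np.radians(c["vertical_fov"]/2)); W=np.array(c["world_to_cam"])
    d=W[:3,:3].T@np.array([(p[0]-c["cx"])/f,(p[1]-c["cy"])/f,1]); return -W[:3,:3].T@W[:3,3], d/np.linalg.norm(d)
def onz(c,p,z):
    o,d=ray(c,p); return o+d*(z-o[2])/d[2]
def tri(c1,p1,c2,p2):
    (o,d),(q,e)=ray(c1,p1),ray(c2,p2); s=np.linalg.lstsq(np.c_[d,-e],q-o,rcond=None)[0]
    a,b=o+s[0]*d,q+s[1]*e; return (a+b)/2,np.linalg.norm(a-b)
def proj(c,P):
    f=240/np.tan(np.radians(c["vertical_fov"]/2)); W=np.array(c["world_to_cam"])
    q=W[:3,:3]@P+W[:3,3]; return q[:2]/q[2]*f+[c["cx"],c["cy"]]
def move(target,yaw=None):
    "tool shift in cm to world tcp target"
    s=telemetry.sense(); M=R.from_quat(s["eef_rot"]).as_matrix()
    return np.round(M.T@(np.array(target)-s["tcp_pos"])*100,2)
def st():
    s=telemetry.sense(); M=R.from_quat(s["eef_rot"]).as_matrix()
    print("t",round(s["t"],2),"tcp",s["tcp_pos"].round(4),"x",M[:,0].round(3),"y",M[:,1].round(3),"z",M[:,2].round(3),"F",s["ft_force"].round(1),"w",round(s["grip_width"],4),"g",s["gripper_force"],"j",s["joints"].round(2))
E
python3 - <<'E'
from h import *
a,b=cam("scene"),cam("side")
for n,p,q in [("s1",(262,273),(276,205)),("s2",(295,285),(260,227)),("s3",(331,297),(243,250)),("s4",(367,309),(226,276)),("ill",(196,222),(331,154))]:
    P,e=tri(a,p,b,q); print(n,P.round(3),e.round(4))
# carriers: white blobs
for c in (a,b):
    g=c["color"].astype(int); m=((g.min(2)>200)).astype(np.uint8)
    k,l,s,ce=cv2.connectedComponentsWithStats(m)
    for i in range(1,k):
        if 150<s[i,4]<3000: print(c["n"],s[i].tolist(),ce[i].round(1),onz(c,ce[i],.006).round(3)[:2])
st()
E
```

```text
s1 [ 0.658 -0.104  0.06 ] 0.0027
s2 [ 0.657 -0.017  0.059] 0.0018
s3 [0.655 0.073 0.061] 0.0036
s4 [0.65  0.16  0.059] 0.0009
ill [ 0.602 -0.329  0.087] 0.0022
side [362, 41, 38, 21, 575] [380.3  51.6] [ 0.726 -1.014]
side [314, 156, 33, 19, 295] [330.6 166.6] [ 0.618 -0.365]
side [376, 185, 29, 17, 309] [390.1 193.4] [ 0.417 -0.337]
side [333, 211, 42, 25, 692] [353.1 222.9] [ 0.464 -0.185]
side [280, 287, 55, 40, 1020] [307.1 306.5] [0.451 0.118]
side [224, 355, 61, 49, 1396] [254.4 379. ] [0.467 0.345]
t 0.25 tcp [0.1795 0.6246 0.2918] x [-0.961  0.276 -0.   ] y [ 0.276  0.961 -0.001] z [-0.    -0.001 -1.   ] F [0.4 0.3 0.3] w 0.0869 g 0.0 j [-1.28  0.32 -0.07  1.45  0.02  1.37 -0.06]
```

```bash
python3 -m inch '[[[-38.3,-17.6,0],0,-1],[[-38.3,-17.6,0],0,-1],[[-38.3,-17.6,0],0,-1],[[-38.3,-17.6,0],0,-1],[[-38.3,-17.6,0],0,-1],[[-38.3,-17.6,0],0,-1],[[-38.3,-17.6,0],0,-1],[[-64.8,-80.7,0],-16,-1],[[-64.8,-80.7,0],-16,-1],[[-64.8,-80.7,0],-16,-1],[[-64.8,-80.7,0],-16,-1],[[-64.8,-80.7,0],-16,-1],[[-64.8,-80.7,0],-16,-1],[[-64.8,-80.7,0],-16,-1],[[-64.8,-80.7,0],-16,-1],[[-64.8,-80.7,0],-16,-1],[[-64.8,-80.7,0],-16,-1],[[-64.8,-80.7,0],-16,-1],[[-64.8,-80.7,0],-16,-1],[[-64.8,-80.7,0],-16,-1]]'
python3 - <<'E'
from h import *
st(); c=cam("wrist","w1"); 
E
```

```text
t: 2.75
tcp_pos: [0.5795, -0.3293, 0.2917]
eef_rot: [0.0, 1.0, 0.001, -0.0]
ft_force: [-0.4, -0.1, -0.0]
grip_width: 0.0869
gripper_force: 0.0
t 2.75 tcp [ 0.5795 -0.3293  0.2917] x [-1.     0.001  0.001] y [0.001 1.    0.001] z [-0.001  0.001 -1.   ] F [-0.4 -0.1 -0. ] w 0.0869 g 0.0 j [ 0.02  0.4   0.61  1.43 -0.23  1.39  2.21]
```

View pics/w1.png

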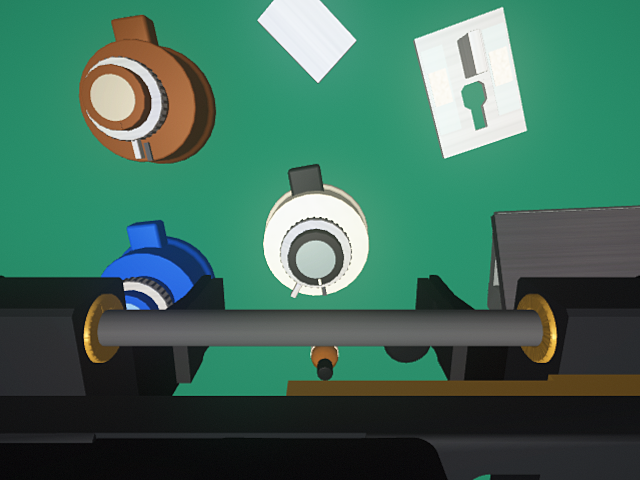

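The wrist view shows the white illuminator. Its glass centre is at about (316,259), the pale tab ends near (295,293), and the dark rib is at about (322,287). I'll zoom in to get the angles.

```bash
python3 - <<'E'
import cv2
i=cv2.imread("pics/w1.png")[180:310,250:385]; cv2.imwrite("pics/w1z.png",cv2.resize(i,None,fx=4.4,fy=4.4,interpolation=cv2.INTER_CUBIC))
E
```

```text
(no output)
```

View pics/w1z.png

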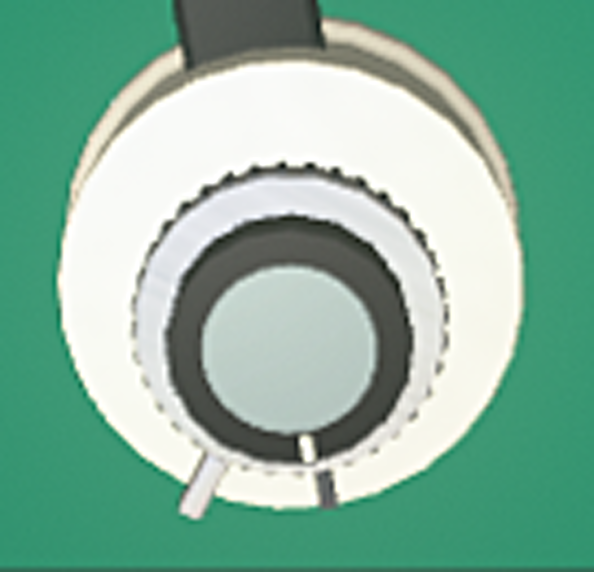

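Zoomed: the glass centre is at (315.9,259.5), the tab end at (293.6,297), the rib at (324.3,291.4) and the centre of the housing top at (316.4,244.8).

```bash
python3 - <<'E'
from h import *
c=cam("wrist")
C=onz(c,(315.9,259.5),.088); H=onz(c,(316.4,244.8),.05); T=onz(c,(293.6,297),.073); Rb=onz(c,(324.3,291.4),.053)
print(C,H,T,Rb); A=(C+H)/2
an=lambda P: np.arctan2(P[1]-A[1],P[0]-A[0])
print(np.linalg.norm((T-A)[:2]),an(T),an(Rb),an(T)-an(Rb),np.linalg.norm((Rb-A)[:2]))
E
```

```text
[ 0.60471615 -0.33151281  0.088     ] [ 0.60305982 -0.33136     0.05      ] [ 0.64373204 -0.3510773   0.073     ] [ 0.64680041 -0.32412222  0.053     ]
0.04442199032212975 -0.45798705988368216 0.16882224080511773 -0.6268093006887999 0.043531292580414355
```

```bash
python3 -m inch '[[[-2.45,-0.2,0],0,-1],[[-2.45,-0.2,5],0,-1],[[-2.45,-0.2,10],0,-1],[[-2.45,-0.2,13],0,-1],[[-2.45,-0.2,14.5],0,-1],[[-2.45,-0.2,15.7],0,-1],[[-2.45,-0.2,15.7],0,-1],[[-2.45,-0.2,15.7],0,0],[[-2.45,-0.2,15.7],0,0.3],[[-2.45,-0.2,15.7],0,0.4],[[-2.45,-0.2,15.7],0,0.4],[[-2.45,-0.2,15.7],0,0.4],[[-2.45,-0.2,15.7],0,0.4],[[-2.45,-0.2,15.7],0,0.4]]' 15
python3 -c "
from h import *
st();cam('scene','s2')"
```

```text
t: 4.6
tcp_pos: [0.6041, -0.3327, 0.1357]
eef_rot: [0.0, 1.0, -0.001, 0.0]
ft_force: [0.6, -3.1, 0.9]
grip_width: 0.0599
gripper_force: 15.0
t 4.6 tcp [ 0.6041 -0.3327  0.1357] x [-1.     0.001 -0.001] y [ 0.001  1.    -0.001] z [ 0.001 -0.001 -1.   ] F [ 0.6 -3.1  0.9] w 0.0599 g 15.000467151403427 j [ 0.06  0.56  0.56  1.53 -0.32  1.14  2.25]
```

```bash
python3 -m inch '[[[0,-0.1,0],8,0.4],[[0,-0.1,0],16,0.4],[[0,-0.1,0],24,0.4],[[0,-0.1,0],32,0.4],[[0,-0.1,0],37,0.4],[[0,-0.1,0],40,0.4],[[0,-0.1,0],43,0.4],[[0,-0.1,0],43,0.4]]'
python3 -c "
from h import *
st();s=telemetry.sense();print(s['torque'])"
```

```text
t: 5.65
tcp_pos: [0.604, -0.3329, 0.1356]
eef_rot: [0.366, 0.931, -0.0, 0.0]
ft_force: [-1.2, -2.0, 3.6]
grip_width: 0.0594
gripper_force: 15.0
t 5.65 tcp [ 0.604  -0.3329  0.1356] x [-0.732  0.681 -0.   ] y [ 0.681  0.732 -0.   ] z [-0. -0. -1.] F [-1.2 -2.   3.6] w 0.0594 g 15.000926703214645 j [-0.05  0.6   0.71  1.54 -0.42  1.16  1.57]
[-0.61558489  0.08718168  0.47830863]
```

```bash
python3 -m inch '[[[0,0,0],42,-1],[[0,0,0],0,-1]]' >/dev/null; python3 -c "
from h import *
st()"
```

```text
t 5.9 tcp [ 0.6038 -0.3309  0.1339] x [-0.733  0.68   0.004] y [0.68  0.733 0.001] z [-0.002  0.003 -1.   ] F [-0.3  0.2  0.7] w 0.0722 g 0.0 j [-0.05  0.6   0.71  1.54 -0.42  1.16  1.57]
```

```bash
python3 -m inch '[[[0,0,0],0,-1],[[0,0,0],0,-1],[[0,0,-6],0,-1],[[0,0,-12],0,-1],[[0,0,-16],0,-1],[[-1.7,1.7,-16],-10,-1],[[-1.7,1.7,-16],-20,-1],[[-1.7,1.7,-16],-30,-1],[[-1.7,1.7,-16],-40,-1],[[1.7,-1.7,-16],-43,-1],[[1.7,-1.7,-16],-43,-1]]' >/dev/null; python3 -c "
from h import *
st()
c=cam('wrist','w2'); i=c['color'][150:310,230:400]; cv2.imwrite('pics/w2z.png',cv2.resize(i,None,fx=3.5,fy=3.5,interpolation=cv2.INTER_CUBIC))"
```

```text
t 7.28 tcp [ 0.5757 -0.3354  0.2948] x [-1.     0.007  0.003] y [0.007 1.    0.002] z [-0.003  0.002 -1.   ] F [ 0.1  0.5 -0.1] w 0.0874 g 0.0 j [ 0.01  0.4   0.64  1.42 -0.24  1.4   2.22]
```

View pics/w2z.png

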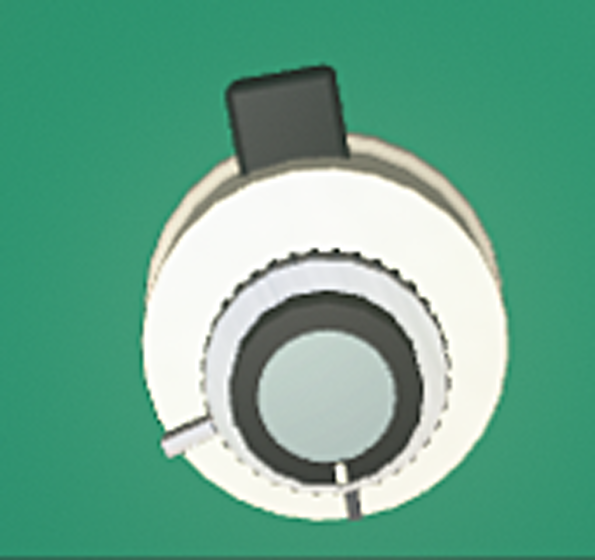

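After the turn the tab end is at (278,276.6), the glass at (323.7,263.4) and the rib at (331,293.7). Next I'll check the angle and look over the dock.

```bash
python3 - <<'E'
from h import *
c=cam("wrist"); C=onz(c,(323.7,263.4),.088); T=onz(c,(278,276.6),.073); B=onz(c,(331,293.7),.053)
an=lambda P: np.arctan2(P[1]+.3318,P[0]-.6038)
print(C,T,B,an(T)-an(B))
E
python3 -m inch '[[[-2.4,6,-1.5],0,-1],[[-2.4,12,-1.5],0,-1],[[-2.4,18,-1.5],0,-1],[[-2.4,24,-1.5],0,-1],[[-2.4,30,-1.5],0,-1],[[-2.4,36,-1.5],0,-1],[[-2.4,40.5,-1.5],0,-1],[[-2.4,40.5,-1.5],0,-1],[[-2.4,40.5,-1.5],0,-1]]' >/dev/null
python3 -c "
from h import *
st(); cam('wrist','w3')"
```

```text
[ 0.60731191 -0.33152568  0.088     ] [ 0.6240844  -0.37096386  0.073     ] [ 0.64871207 -0.32443237  0.053     ] -1.2554998390152363
t 8.5 tcp [0.6047 0.0713 0.3103] x [-1.     0.001 -0.   ] y [ 0.001  1.    -0.001] z [ 0.    -0.001 -1.   ] F [-0.3 -0.3 -0.4] w 0.0868 g 0.0 j [-0.55  0.24  0.47  1.55 -0.11  1.38  1.49]
```

View pics/w3.png

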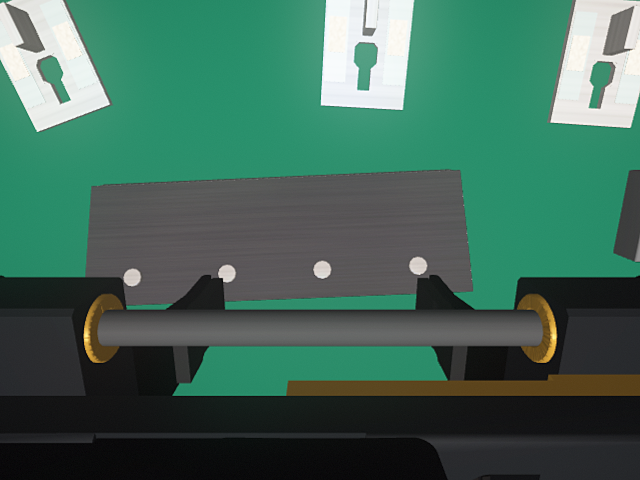

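Stud heads are at (132,277), (227,273), (322,269) and (418,265). The dock's near edge runs (93,186) to (460,170), and the keyholes are at about (50,70), (366,55) and (602,75).

```bash
cat > studs.py <<'E'
from h import *
def blobs(c,lo,hi,roi,amin,amax):
    g=c["color"]; x0,y0,x1,y1=roi; m=np.zeros(g.shape[:2],np.uint8); m[y0:y1,x0:x1]=cv2.inRange(g,lo,hi)[y0:y1,x0:x1]
    k,l,s,ce=cv2.connectedComponentsWithStats(m); return [ce[i] for i in range(1,k) if amin<s[i,4]<amax]
E
python3 - <<'E'
from studs import *
c=cam("wrist")
b=blobs(c,(150,150,150),(255,255,255),(90,250,460,290),80,500); b=sorted(b,key=lambda p:p[0]); print(np.round(b,1))
for z in (.055,.06,.065):
    P=np.array([onz(c,p,z) for p in b]); d=np.linalg.norm(P[-1]-P[0])/3; print(z,d,P.round(4).tolist())
for z in (.002,.008,.014): 
    a,e=onz(c,(93,186),z),onz(c,(460,170),z);print(z,a,e,np.linalg.norm(a-e))
for z in (.052,.058,.064): 
    a,e=onz(c,(86,305),z),onz(c,(472,291),z);print(z,a,e,np.linalg.norm(a-e))
E
python3 -m inch '[[[5,0,-1],10,-1],[[10,0,-1],20,-1],[[12,0,-1],30,-1],[[12,0,-1],40,-1],[[12,0,-1],50,-1],[[12,0,-1],60,-1],[[12,0,-1],70,-1],[[12,0,-1],80,-1],[[12,0,-1],90,-1],[[12,0,-1],100,-1],[[12,0,-1],110,-1],[[12,0,-1],120,-1],[[12,0,-1],130,-1],[[12,0,-1],140,-1],[[12,0,-1],150,-1],[[12,0,-1],160,-1],[[12,0,-1],170,-1],[[12,0,-1],180,-1],[[12,0,-1],180,-1]]' > /dev/null
python3 -c "
from h import *
st(); cam('wrist','w4')"
```

```text
[[133.2 277.3]
 [228.1 273.2]
 [323.1 269.3]
 [419.  265.2]]
0.055 0.09106254125340635 [[0.6634, -0.1094, 0.055], [0.6595, -0.0183, 0.055], [0.6558, 0.0725, 0.055], [0.6519, 0.1635, 0.055]]
0.06 0.08975130351139221 [[0.6615, -0.1068, 0.06], [0.6577, -0.017, 0.06], [0.654, 0.0725, 0.06], [0.6502, 0.1622, 0.06]]
0.065 0.08844006576937807 [[0.6597, -0.1043, 0.065], [0.6559, -0.0158, 0.065], [0.6523, 0.0724, 0.065], [0.6485, 0.1608, 0.065]]
0.002 [ 0.5824949  -0.16557157  0.002     ] [0.56720253 0.21328322 0.002     ] 0.37916330022227307
0.008 [ 0.58177134 -0.16204259  0.008     ] [0.56670821 0.21113277 0.008     ] 0.3734792450342186
0.014 [ 0.58104777 -0.15851361  0.014     ] [0.5662139  0.20898232 0.014     ] 0.3677951898461641
0.052 [ 0.69339875 -0.16120683  0.052     ] [0.67961204 0.21767916 0.052     ] 0.379136735545371
0.058 [ 0.69067198 -0.15724882  0.058     ] [0.67712145 0.21514641 0.058     ] 0.3726416813531591
0.064 [ 0.68794521 -0.15329082  0.064     ] [0.67463086 0.21261365 0.064     ] 0.3661466271609474
t 10.97 tcp [0.4844 0.0699 0.3204] x [ 1.    -0.002  0.   ] y [-0.002 -1.    -0.   ] z [ 0.  0. -1.] F [-0.2 -0.5  0.4] w 0.0871 g 0.0 j [-0.6  -0.05  0.39  1.81  0.02  1.38 -1.79]
```

View pics/w4.png

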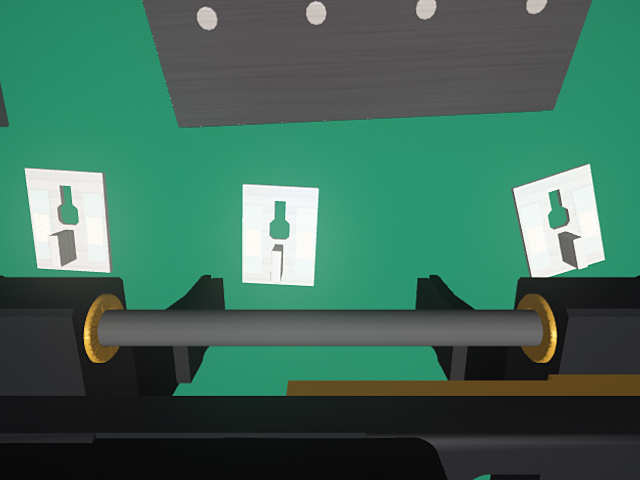

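All three carriers are clear: left plate (25–110, 168–272), middle (242–318, 185–286), right (513–605, 165–280). I'll measure the plates as rectangles on z = 6 mm.

```bash
cat > car.py <<'E'
from h import *
def carriers(c,z=.006):
    m=cv2.inRange(c["color"],(150,150,150),(255,255,255)); m=cv2.morphologyEx(m,cv2.MORPH_CLOSE,np.ones((5,5)))
    out=[]
    for k in cv2.findContours(m,cv2.RETR_EXTERNAL,cv2.CHAIN_APPROX_NONE)[0]:
        if cv2.contourArea(k)<3000: continue
        P=np.array([onz(c,p[0],z)[:2] for p in k]); (ce,sz,a)=cv2.minAreaRect((P*1000).astype(np.float32))
        if max(sz)>125 or min(sz)<70: print("skip",ce,sz); continue
        if sz[0]<sz[1]: a+=90
        a=(a+90)%180-90; u=np.array([np.cos(np.radians(a)),np.sin(np.radians(a))])
        g=np.array(ce)/1000-.025*u; out.append((g,a)); print("centre",np.round(ce,1),"size",np.round(sz,1),"yaw",round(a,1),"grip",g.round(4))
    return out
E
python3 - <<'E'
from car import *
c=cam("wrist"); carriers(c); st()
E
```

```text
centre [451.2 114.1] size [ 80.4 110.5] yaw -3.1 grip [0.4263 0.1155]
centre [467.9 340.4] size [ 80.6 110.4] yaw -3.8 grip [0.443 0.342]
centre [ 462.7 -189.4] size [112.4  80.6] yaw 18.7 grip [ 0.439  -0.1974]
t 11.07 tcp [0.4843 0.0705 0.3204] x [1.    0.001 0.   ] y [ 0.001 -1.    -0.   ] z [ 0.  0. -1.] F [-0.9 -0.1 -0.2] w 0.0868 g 0.0 j [-0.6  -0.05  0.39  1.81  0.02  1.38 -1.78]
```

```bash
python3 -m inch '[[[-3,-2.5,5],3,-1],[[-5.8,-4.5,10],3,-1],[[-5.8,-4.5,15],3,-1],[[-5.8,-4.5,19],3,-1],[[-5.8,-4.5,22],3,-1],[[-5.8,-4.5,23.9],3,-1],[[-5.8,-4.5,23.9],3,-1],[[-5.8,-4.5,23.9],3,0],[[-5.8,-4.5,23.9],3,1],[[-5.8,-4.5,23.9],3,1],[[-5.8,-4.5,23.9],3,1],[[-5.8,-4.5,23.9],3,1],[[-5.8,-4.5,23.9],3,1],[[-5.8,-4.5,23.9],3,1],[[-5.8,-4.5,23.9],3,1]]' 30
python3 -c "
from h import *
st(); cam('wrist','w5')"
```

```text
t: 12.95
tcp_pos: [0.4262, 0.1164, 0.0812]
eef_rot: [1.0, -0.026, -0.0, -0.0]
ft_force: [0.2, 0.6, -0.6]
grip_width: 0.0151
gripper_force: 0.0
t 12.95 tcp [0.4262 0.1164 0.0812] x [ 0.999 -0.053 -0.   ] y [-0.053 -0.999 -0.   ] z [-0.  0. -1.] F [ 0.2  0.6 -0.6] w 0.0151 g 0.0 j [-0.64  0.11  0.33  2.18 -0.05  0.86 -1.91]
```

View pics/w5.png

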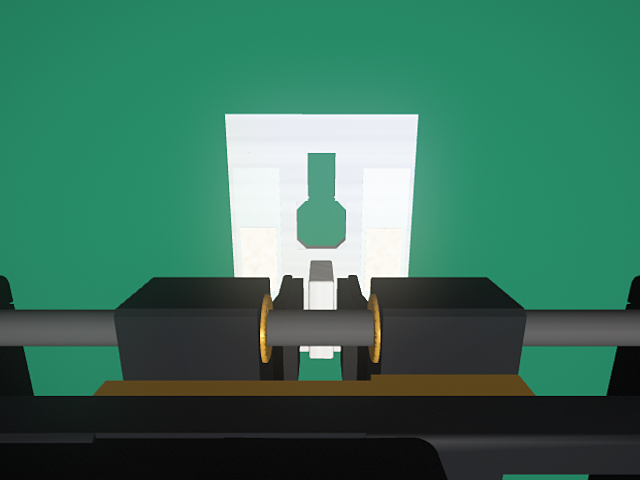

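The keyhole is in plain view between the fingers at (321,220), with the fin centred at (321,310). I'll finish closing, lift, and hover over stud 3.

```bash
python3 -m inch '[[[0,0,0],0,1],[[0,0,0],0,1],[[0,0,0],0,1],[[0,0,-4],0,1],[[0,0,-8],0,1],[[0,0,-12],0,1],[[5,1,-12],-5.4,1],[[10,2,-12],-5.4,1],[[15,3,-12],-5.4,1],[[19.6,3.5,-12],-5.4,1],[[19.6,3.5,-12],-5.4,1],[[19.6,3.5,-12],-5.4,1]]' 30
python3 -c "
from h import *
st(); cam('wrist','w6')"
```

```text
t: 14.5
tcp_pos: [0.6191, 0.0713, 0.2002]
eef_rot: [1.0, 0.021, -0.001, 0.0]
ft_force: [-0.2, 1.0, -1.2]
grip_width: 0.0097
gripper_force: 30.0
t 14.5 tcp [0.6191 0.0713 0.2002] x [ 0.999  0.041 -0.003] y [ 0.041 -0.999  0.   ] z [-0.003 -0.    -1.   ] F [-0.2  1.  -1.2] w 0.0097 g 29.998135892674327 j [-0.51  0.34  0.44  1.65 -0.15  1.19 -1.57]
```

View pics/w6.png

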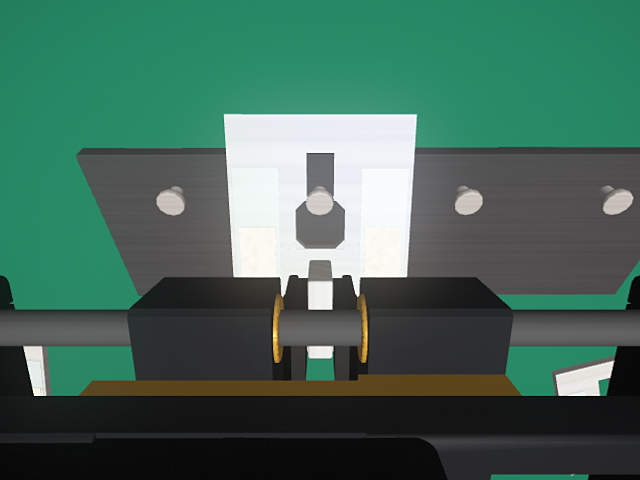

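The stud 3 head shows through the keyhole at (319,202). The other heads are at (171,202), (468,201) and (617,201). The plate is level, with its far edge on row 114 from column 225 to 416.

```bash
python3 - <<'E'
from studs import *
c=cam("wrist"); s=telemetry.sense(); t=s["tcp_pos"]; zp=t[2]-.075
print("plate far mid",((onz(c,(225,114),zp)+onz(c,(416.5,114),zp))/2)-t, "hole",onz(c,(320.5,222.5),zp)-t, "width",np.linalg.norm(onz(c,(225,114),zp)-onz(c,(416.5,114),zp)), (onz(c,(225,114),zp)-onz(c,(416.5,114),zp)))
b=[p for r in ((150,180,200,222),(300,185,340,216),(450,180,490,222)) for p in blobs(c,(130,130,130),(255,255,255),r,100,1200)]; print(np.round(b,1))
for z in (.06,.063,.066): print(z,[onz(c,p,z).round(4).tolist()[:2] for p in ((171,202.5),(319.5,202),(468.3,202),(618,203))])
E
```

```text
plate far mid [ 0.07910793  0.00235069 -0.075     ] hole [ 0.03357403  0.00052948 -0.075     ] width 0.07866775139130584 [-0.00326931  0.07859979  0.        ]
[[171.  201.9]
 [319.5 198.9]
 [468.8 201.9]]
0.06 [[0.6467, 0.1629], [0.6508, 0.0727], [0.6546, -0.0177], [0.6578, -0.1087]]
0.063 [[0.6473, 0.1618], [0.6513, 0.0727], [0.655, -0.0165], [0.6582, -0.1064]]
0.066 [[0.6478, 0.1606], [0.6518, 0.0727], [0.6555, -0.0153], [0.6586, -0.104]]
```

```bash
python3 -m inch '[[[0.06,0,2],0,1],[[0.06,0,4],0,1],[[0.06,0,5],0,1],[[0.06,0,5],0,1]]' 30 >/dev/null
python3 -m inch '[[[0,0,0.25],0,1],[[0,0,0.5],0,1],[[0,0,0.75],0,1],[[0,0,1.0],0,1],[[0,0,1.3],0,1],[[0,0,1.6],0,1],[[0,0,1.6],0,1]]' 10
python3 -c "
from h import *
st(); cam('wrist','w7')"
```

```text
t: 15.98
tcp_pos: [0.6202, 0.0711, 0.1346]
eef_rot: [1.0, 0.021, -0.001, 0.0]
ft_force: [-3.4, -0.5, -0.3]
grip_width: 0.0099
gripper_force: 10.0
t 15.97 tcp [0.6202 0.0711 0.1346] x [ 0.999  0.041 -0.001] y [ 0.041 -0.999  0.   ] z [-0.001 -0.    -1.   ] F [-3.4 -0.5 -0.3] w 0.0099 g 10.000021603773348 j [-0.5   0.41  0.42  1.71 -0.19  1.07 -1.54]
```

View pics/w7.png

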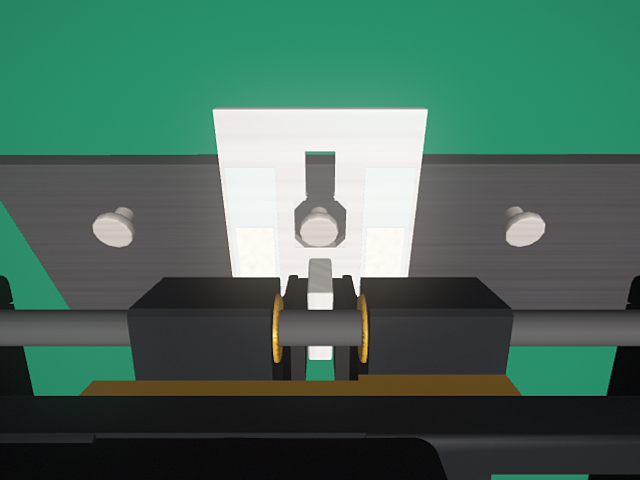

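The head sits inside the entry at (319,228), close to its low edge, and the plate has begun to tilt. I'll ease slightly toward the robot while pressing it flat.

```bash
python3 -m inch '[[[-0.12,0,0],0,1],[[-0.15,0,0.3],0,1],[[-0.18,0,0.6],0,1],[[-0.2,0,0.9],0,1],[[-0.22,0,1.2],0,1],[[-0.24,0,1.5],0,1],[[-0.25,0,1.8],0,1],[[-0.25,0,1.9],0,1],[[-0.25,0,1.9],0,1]]' 10
python3 -c "
from h import *
st(); cam('wrist','w8');cam('side','sd8');i=cv2.imread('pics/w8.png')[80:380,190:450];j=cv2.imread('pics/sd8.png')[160:340,180:380]
cv2.imwrite('pics/m8.png',np.hstack([cv2.resize(i,(390,450)),cv2.resize(j,(400,450))]))"
```

```text
t: 17.15
tcp_pos: [0.6193, 0.0711, 0.1188]
eef_rot: [1.0, 0.021, 0.001, -0.001]
ft_force: [-2.8, 0.4, 12.7]
grip_width: 0.0097
gripper_force: 10.6
t 17.15 tcp [0.6193 0.0711 0.1188] x [0.999 0.041 0.003] y [ 0.041 -0.999 -0.001] z [ 0.003  0.001 -1.   ] F [-2.8  0.4 12.7] w 0.0097 g 10.567922577029094 j [-0.5   0.42  0.42  1.72 -0.2   1.04 -1.54]
```

View pics/m8.png

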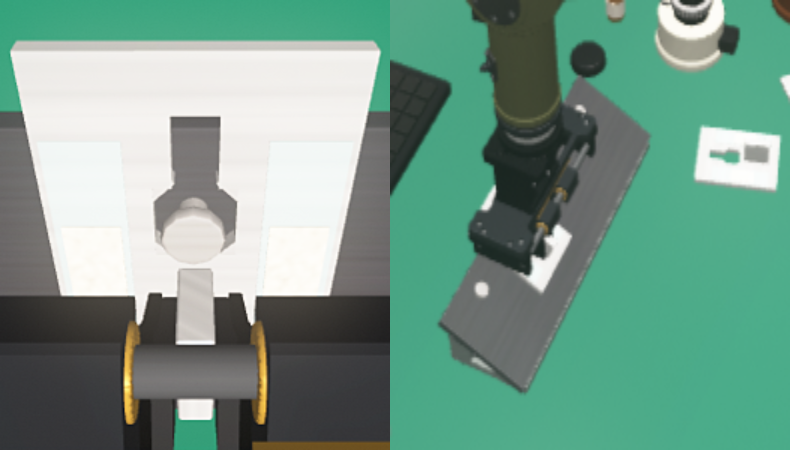

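The plate lies flat and the head is fully through the entry. Next I slide it down the slope.

```bash
python3 -m inch '[[[-0.1,0,-0.1],0,1],[[-0.4,0,0.04],0,1],[[-0.7,0,0.18],0,1],[[-1.0,0,0.32],0,1],[[-1.3,0,0.46],0,1],[[-1.6,0,0.6],0,1],[[-1.9,0,0.74],0,1],[[-2.2,0,0.88],0,1],[[-2.5,0,1.02],0,1],[[-2.8,0,1.16],0,1],[[-2.9,0,1.2],0,1],[[-2.9,0,1.2],0,1]]' 12
python3 -c "
from h import *
st(); cam('wrist','w9');cam('side','sd9');i=cv2.imread('pics/w9.png')[80:380,190:450];j=cv2.imread('pics/sd9.png')[160:340,180:380]
cv2.imwrite('pics/m9.png',np.hstack([cv2.resize(i,(390,450)),cv2.resize(j,(400,450))]))"
```

```text
t: 18.75
tcp_pos: [0.5935, 0.0701, 0.107]
eef_rot: [1.0, 0.021, 0.005, -0.0]
ft_force: [6.5, 0.6, 6.5]
grip_width: 0.0096
gripper_force: 12.5
t 18.75 tcp [0.5935 0.0701 0.107 ] x [0.999 0.041 0.011] y [ 0.041 -0.999 -0.001] z [ 0.011  0.001 -1.   ] F [6.5 0.6 6.5] w 0.0096 g 12.45469780813437 j [-0.51  0.38  0.42  1.8  -0.18  0.98 -1.55]
```

View pics/m9.png

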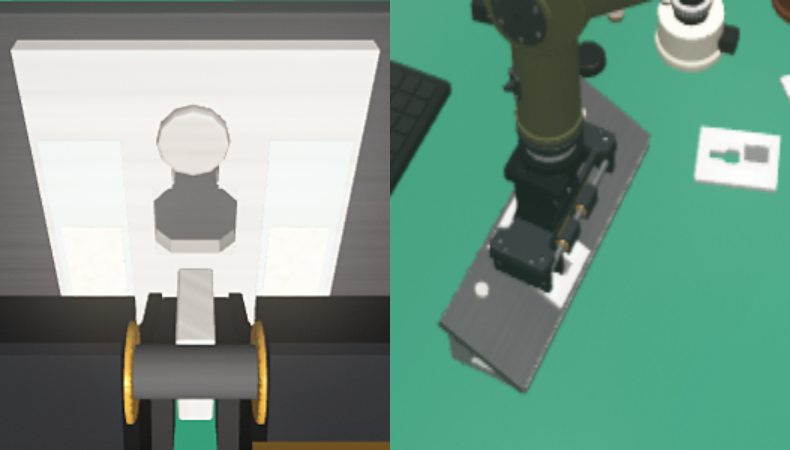

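```bash
python3 -m inch '[[[-0.15,0,0.07],0,1],[[-0.15,0,0.07],0,1],[[0,0,0],0,0.8],[[0,0,0],0,0],[[0,0,0],0,-1],[[0,0,0],0,-1],[[0,0,0],0,-1],[[0,0,-3],0,-1],[[0,0,-8],0,-1],[[-2,-3,-14],0,-1],[[-6,-8,-20],0,-1],[[-10.3,-13.4,-21.3],0,-1],[[-10.3,-13.4,-21.3],0,-1],[[-10.3,-13.4,-21.3],0,-1]]' 12 >/dev/null
python3 -c "
from car import *
st(); c=cam('wrist','w10');carriers(c)"
```

```text
t 20.6 tcp [0.4789 0.2026 0.3176] x [0.999 0.048 0.   ] y [ 0.048 -0.999 -0.002] z [ 0.     0.002 -1.   ] F [ 0.1 -1.1  0.4] w 0.0868 g 0.0 j [-0.78  0.02  0.33  1.74 -0.01  1.37 -1.96]
centre [467.9 340.2] size [ 80.6 110.7] yaw -3.8 grip [0.443  0.3419]
centre [627.3  54.4] size [ 93.3 117.4] yaw -4.1 grip [0.6024 0.0562]
skip (616.2825317382812, 426.81494140625) (94.88311767578125, 50.93672561645508)
```

View pics/w10.png

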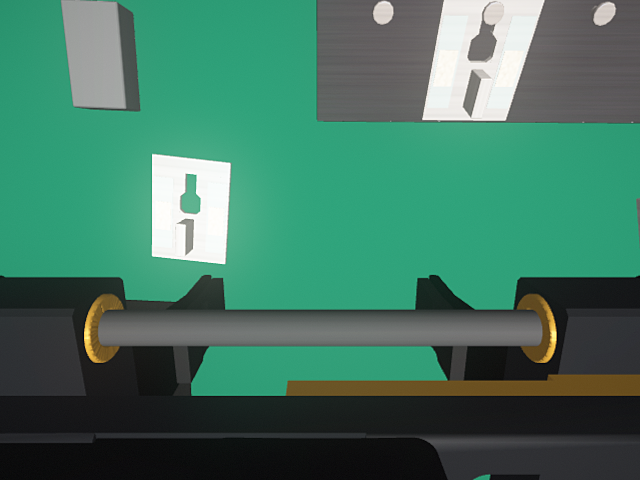

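Carrier B hangs on stud 3, with its low edge about 4 mm inside the dock's lower edge as expected. Carrier C is undisturbed at (190,210). Now I'll grasp C.

```bash
python3 -m inch '[[[-1.5,-6,5],6.5,-1],[[-2.9,-12,9],6.5,-1],[[-2.9,-14.1,14],6.5,-1],[[-2.9,-14.1,18],6.5,-1],[[-2.9,-14.1,21.5],6.5,-1],[[-2.9,-14.1,23.7],6.5,-1],[[-2.9,-14.1,23.7],6.5,-1],[[-2.9,-14.1,23.7],6.5,1],[[-2.9,-14.1,23.7],6.5,1],[[-2.9,-14.1,23.7],6.5,1],[[-2.9,-14.1,23.7],6.5,1],[[-2.9,-14.1,23.7],6.5,1],[[-2.9,-14.1,23.7],6.5,1],[[-2.9,-14.1,23.7],6.5,1],[[-2.9,-14.1,23.7],6.5,1],[[-2.9,-14.1,23.7],6.5,1],[[-2.9,-14.1,23.7],6.5,1],[[-2.9,-14.1,23.7],6.5,1],[[-2.9,-14.1,23.7],6.5,1]]' 30 >/dev/null
python3 -c "
from h import *
st()"
```

```text
t 23.02 tcp [0.4459 0.3393 0.0803] x [ 0.997 -0.072  0.   ] y [-0.072 -0.997 -0.   ] z [ 0.  0. -1.] F [-0.1  0.7 -0.1] w 0.0098 g 29.93504853453487 j [-0.88  0.34  0.22  1.9  -0.09  0.92 -2.27]
```

```bash
python3 -m inch '[[[0,0,-4],0,1],[[0,0,-8],0,1],[[0,0,-12],0,1],[[4,3.6,-12],-3,1],[[8,7.2,-12],-6.5,1],[[12,10.8,-12],-6.5,1],[[16,14.4,-12],-6.5,1],[[18.5,16.7,-12],-6.5,1],[[18.5,16.7,-12],-6.5,1],[[18.5,16.7,-12],-6.5,1]]' 30 >/dev/null
cat > hole.py <<'E'
from h import *
def hole(c):
    "keyhole rows/cols in held view: image-based, versus plane TCP-75mm"
    g=cv2.cvtColor(c["color"],cv2.COLOR_BGR2HSV); roi=g[135:262,270:372]
    m=((roi[...,2]<130)|(roi[...,1]>90)).astype(np.uint8)
    k,l,s,ce=cv2.connectedComponentsWithStats(m)
    for i in range(1,k):
        if s[i,4]>800: print("px box",s[i]+[270,135,0,0,0])
E
python3 - <<'E'
from hole import *
for n in ("w5","w6"): hole({"color":cv2.imread(f"pics/{n}.png")})
c=cam("wrist","w11"); print("now"); hole(c); st()
from studs import blobs
b=[p for r in ((150,180,490,222),) for p in blobs(c,(110,110,110),(205,205,205),r,300,1500)]; print(np.round(b,1),[onz(c,p,.0645).round(4).tolist() for p in b])
E
```

```text
px box [ 298  153   48   95 3274]
px box [ 307  153   27   44 1000]
px box [ 296  201   49   47 1749]
now
px box [306 161  27  43 886]
px box [ 296  209   48   46 1834]
t 24.32 tcp [0.6174 0.1605 0.1997] x [ 0.999  0.043 -0.002] y [ 0.043 -0.999 -0.001] z [-0.002  0.001 -1.   ] F [-0.7  0.2 -2.2] w 0.01 g 29.939103168435395 j [-0.58  0.36  0.36  1.61 -0.14  1.19 -1.72]
[[318.9 200.9]] [[0.6512, 0.1612, 0.0645]]
```

```bash
python3 -m inch '[[[0.12,0,2],0,1],[[0.12,0,4],0,1],[[0.12,0,5],0,1],[[0.12,0,5],0,1]]' 30 >/dev/null
python3 -m inch '[[[0,0,0.25],0,1],[[0,0,0.5],0,1],[[0,0,0.75],0,1],[[0,0,1.0],0,1],[[0,0,1.3],0,1],[[-0.03,0,1.6],0,1],[[-0.05,0,1.9],0,1],[[-0.08,0,2.2],0,1],[[-0.1,0,2.5],0,1],[[-0.12,0,2.8],0,1],[[-0.14,0,3.1],0,1],[[-0.15,0,3.4],0,1],[[-0.15,0,3.5],0,1],[[-0.15,0,3.5],0,1]]' 10
python3 - <<'E'
from hole import *
c=cam("wrist","w12"); hole(c); print("ref w8"); hole({"color":cv2.imread("pics/w8.png")}); st()
E
```

```text
t: 26.58
tcp_pos: [0.6193, 0.1593, 0.1198]
eef_rot: [1.0, 0.021, 0.001, -0.001]
ft_force: [-9.5, -0.3, 21.6]
grip_width: 0.0099
gripper_force: 17.2
px box [ 294  168   53   76 2187]
ref w8
px box [ 293  158   55   78 2235]
t 26.62 tcp [0.6193 0.1593 0.1198] x [0.999 0.041 0.003] y [ 0.041 -0.999 -0.002] z [ 0.003  0.002 -1.   ] F [-8.6 -1.9 21.9] w 0.01 g 17.21899492884404 j [-0.57  0.44  0.34  1.68 -0.17  1.05 -1.7 ]
```

```bash
python3 - <<'E'
import cv2,numpy as np
for n in ("w8","w12"):
    g=cv2.imread(f"pics/{n}.png").astype(int).sum(2)//3
    print(n,"col320 rows150-280:",g[150:280:3,319].tolist())
    print(" col395 rows90-130:",g[96:130:2,395].tolist()); print(" row120:",[int(np.argmax(g[120,150:]>170))+150, 479-int(np.argmax(g[120,479::-1]>170))])
E
```

```text
w8 col320 rows150-280: [240, 242, 245, 96, 100, 117, 118, 118, 119, 119, 121, 121, 118, 119, 120, 118, 120, 119, 119, 119, 117, 190, 184, 175, 202, 236, 228, 226, 227, 224, 227, 223, 224, 226, 225, 216, 235, 196, 203, 200, 193, 197, 203, 200]
 col395 rows90-130: [120, 122, 121, 122, 123, 129, 205, 198, 195, 240, 241, 241, 239, 238, 238, 238, 238]
 row120: [198, 442]
w12 col320 rows150-280: [232, 230, 234, 235, 237, 238, 106, 98, 98, 115, 116, 115, 115, 116, 114, 115, 115, 117, 116, 115, 117, 115, 114, 113, 179, 176, 167, 194, 232, 222, 220, 220, 216, 220, 214, 217, 219, 218, 218, 186, 189, 193, 186, 183]
 col395 rows90-130: [114, 114, 115, 114, 115, 116, 117, 116, 118, 118, 117, 134, 196, 191, 190, 229, 238]
 row120: [202, 437]
```

The held view matches the first one (same tilt and same head-to-slot offset), so I'll slide it home.

```bash
python3 -m inch '[[[-0.1,0,-0.2],0,1],[[-0.4,0,-0.04],0,1],[[-0.7,0,0.1],0,1],[[-1.0,0,0.24],0,1],[[-1.3,0,0.38],0,1],[[-1.6,0,0.52],0,1],[[-1.9,0,0.66],0,1],[[-2.2,0,0.8],0,1],[[-2.5,0,0.94],0,1],[[-2.8,0,1.08],0,1],[[-3.0,0,1.17],0,1],[[-3.1,0,1.2],0,1],[[-3.1,0,1.2],0,1]]' 12
python3 - <<'E'
from hole import *
c=cam("wrist","w13"); st()
for n in ("w9","w13"):
    g=cv2.imread(f"pics/{n}.png").astype(int).sum(2)//3
    print(n,g[96:280:3,319].tolist())
E
```

```text
t: 28.25
tcp_pos: [0.5931, 0.1584, 0.108]
eef_rot: [1.0, 0.02, 0.007, -0.001]
ft_force: [5.0, 0.6, 11.9]
grip_width: 0.01
gripper_force: 17.4
t 28.3 tcp [0.5931 0.1584 0.108 ] x [0.999 0.041 0.015] y [ 0.041 -0.999 -0.003] z [ 0.014  0.003 -1.   ] F [ 4.5  1.  12.3] w 0.0099 g 17.435475983511424 j [-0.59  0.4   0.34  1.76 -0.16  0.99 -1.72]
w9 [103, 105, 107, 102, 199, 195, 243, 240, 237, 236, 237, 237, 238, 237, 236, 235, 237, 240, 156, 200, 240, 228, 224, 227, 227, 224, 226, 226, 222, 224, 226, 226, 226, 222, 118, 122, 123, 122, 122, 121, 121, 120, 120, 119, 119, 120, 119, 120, 194, 201, 200, 240, 240, 240, 236, 195, 202, 198, 192, 196, 202, 200]
w13 [78, 79, 103, 100, 102, 101, 103, 120, 189, 185, 237, 234, 231, 231, 231, 232, 232, 231, 230, 230, 234, 232, 174, 207, 228, 219, 216, 221, 218, 216, 219, 217, 213, 216, 218, 218, 217, 105, 118, 113, 114, 113, 114, 113, 115, 112, 113, 113, 113, 111, 110, 193, 190, 192, 236, 234, 236, 181, 189, 189, 181, 181]
```

```bash
python3 -m inch '[[[-0.2,0,0.09],0,1],[[-0.2,0,0.09],0,1],[[0,0,0],0,0.8],[[0,0,0],0,0],[[0,0,0],0,-1],[[0,0,0],0,-1],[[0,0,0],0,-1],[[0,0,-3],0,-1],[[0,0,-8],0,-1],[[-3,3,-14],0,-1],[[-7,8,-20],0,-1],[[-10,14,-21.3],0,-1],[[-11.9,20,-21.3],0,-1],[[-11.9,26,-21.3],0,-1],[[-11.9,27.3,-21.3],0,-1],[[-11.9,27.3,-21.3],0,-1],[[-11.9,27.3,-21.3],0,-1]]' 12 >/dev/null
python3 -c "
from car import *
st(); c=cam('wrist','w14');carriers(c)"
```

```text
t 30.43 tcp [ 0.4798 -0.1192  0.3162] x [0.999 0.041 0.001] y [ 0.041 -0.999 -0.   ] z [ 0.001  0.001 -1.   ] F [-0.2 -0.3 -0.1] w 0.087 g 0.0 j [-0.41 -0.05  0.59  1.81  0.03  1.37 -1.36]
centre [ 463.7 -189.6] size [110.4  80.3] yaw 18.7 grip [ 0.4401 -0.1976]
skip (608.102783203125, -346.3083801269531) (105.80995178222656, 125.20899963378906)
centre [619.1  90.6] size [ 92.2 107. ] yaw -87.6 grip [0.6181 0.1156]
centre [616.  165.8] size [92.2 73.5] yaw 2.4 grip [0.591  0.1647]
```

```bash
python3 -m inch '[[[-2,4,5],-8,-1],[[-4.3,7.7,10],-16.4,-1],[[-4.3,7.7,14],-16.4,-1],[[-4.3,7.7,16],-16.4,-1],[[-4.3,7.7,16],-16.4,-1],[[-4.3,7.7,16],-16.4,-1]]' 30 >/dev/null
python3 -c "
from h import *
st(); print(move([.4401,-.1976,.081]))"
```

```text
t 31.23 tcp [ 0.4409 -0.1978  0.1571] x [0.946 0.324 0.001] y [ 0.324 -0.946  0.001] z [ 0.001 -0.    -1.   ] F [0.2 0.5 0.4] w 0.087 g 0.0 j [-0.31  0.09  0.71  2.04 -0.07  1.04 -0.81]
[-0.08 -0.05  7.61]
```

```bash
python3 -m inch '[[[-0.08,0,4],0,-1],[[-0.08,0,6.5],0,-1],[[-0.08,0,7.6],0,-1],[[-0.08,0,7.6],0,-1],[[-0.08,0,7.6],0,1],[[-0.08,0,7.6],0,1],[[-0.08,0,7.6],0,1],[[-0.08,0,7.6],0,1],[[-0.08,0,7.6],0,1],[[-0.08,0,7.6],0,1],[[-0.08,0,7.6],0,1],[[-0.08,0,7.6],0,1],[[-0.08,0,7.6],0,1],[[-0.08,0,7.6],0,1],[[-0.08,0,7.6],0,1],[[-0.08,0,7.6],0,1]]' 30
python3 -m inch '[[[0,0,-4],0,1],[[0,0,-8],0,1],[[0,0,-12],0,1],[[5,-0.7,-12],8,1],[[10,-1.4,-12],16.5,1],[[15,-2.1,-12],16.5,1],[[20.6,-2.7,-12],16.5,1],[[20.6,-2.7,-12],16.5,1],[[20.6,-2.7,-12],16.5,1]]' 30 >/dev/null
python3 - <<'E'
from hole import *
from studs import blobs
c=cam("wrist","w15"); st(); hole(c)
for n in ("w6","w11","w15"):
    c["color"]=cv2.imread(f"pics/{n}.png"); print(n,np.round(blobs(c,(110,110,110),(205,205,205),(150,175,490,228),200,1800),1), np.round(blobs(c,(110,110,110),(230,230,230),(299,212,340,238),200,1800),1),c["color"][180:250:4,320].sum(1)//3)
E
```

```text
t: 33.22
tcp_pos: [0.439, -0.1986, 0.0802]
eef_rot: [0.987, 0.163, -0.0, -0.0]
ft_force: [-0.4, 1.1, 1.4]
grip_width: 0.0095
gripper_force: 30.0
t 34.4 tcp [ 0.6242 -0.1082  0.1998] x [ 0.999  0.038 -0.001] y [ 0.038 -0.999  0.001] z [-0.001 -0.001 -1.   ] F [-0.2 -0.3 -1.1] w 0.0095 g 29.994679377414286 j [-0.39  0.4   0.65  1.63 -0.25  1.2  -1.21]
px box [ 296  150   49   96 2846]
w6 [[319.4 205.9]
 [170.8 201.2]
 [467.7 200.8]] [[319.5 221.3]] [113 114 167 198 203 205 206 204 206 104 110 112 108 107 108 107 108 157]
w11 [[319.1 203.7]
 [465.8 205.8]] [[319.3 224. ]] [114 114 109 163 197 205 206 208 204 206 108 112 111 111 111 108 108 108]
w15 [[315.8 190. ]
 [164.9 198.4]] [] [111 111 165 207 205 207 199 206 107 108 109 108 108 109 108 104 120 242]
```

```bash
python3 -m inch '[[[0.08,-0.2,2],0,1],[[0.08,-0.2,4],0,1],[[0.08,-0.2,5],0,1],[[0.08,-0.2,5],0,1]]' 30 >/dev/null
python3 -m inch '[[[0,0,0.25],0,1],[[0,0,0.5],0,1],[[0,0,0.75],0,1],[[0,0,1.0],0,1],[[0,0,1.3],0,1],[[-0.03,0,1.6],0,1],[[-0.06,0,1.9],0,1],[[-0.09,0,2.2],0,1],[[-0.12,0,2.5],0,1],[[-0.14,0,2.8],0,1],[[-0.15,0,3.1],0,1],[[-0.16,0,3.4],0,1],[[-0.16,0,3.4],0,1]]' 10
python3 - <<'E'
from hole import *
c=cam("wrist","w16"); st()
for n in ("w8","w12","w16"):
    g=cv2.imread(f"pics/{n}.png").astype(int).sum(2)//3
    print(n,g[96:280:3,319].tolist(),"row",g[235,285:360:3].tolist())
E
```

```text
t: 36.52
tcp_pos: [0.6254, -0.1049, 0.1179]
eef_rot: [1.0, 0.02, 0.001, -0.0]
ft_force: [-2.6, 0.1, 8.1]
grip_width: 0.0099
gripper_force: 11.8
t 36.58 tcp [ 0.6254 -0.1049  0.1179] x [0.999 0.04  0.002] y [ 0.04  -0.999 -0.   ] z [ 0.002  0.001 -1.   ] F [-2.6 -1.2  8.3] w 0.0101 g 11.767082934529753 j [-0.36  0.48  0.62  1.7  -0.31  1.06 -1.17]
w8 [121, 123, 123, 121, 203, 199, 239, 240, 238, 236, 236, 237, 237, 237, 236, 235, 236, 239, 240, 242, 245, 96, 100, 117, 118, 118, 119, 119, 121, 121, 118, 119, 120, 118, 120, 119, 119, 119, 117, 190, 184, 175, 202, 236, 228, 226, 227, 224, 227, 223, 224, 226, 225, 216, 235, 196, 203, 200, 193, 197, 203, 200] row [240, 240, 242, 176, 143, 226, 227, 226, 226, 226, 226, 226, 226, 226, 227, 227, 227, 229, 158, 141, 166, 244, 239, 239, 240]
w12 [113, 115, 117, 116, 118, 119, 118, 115, 196, 192, 229, 236, 234, 232, 233, 233, 233, 233, 232, 230, 234, 235, 237, 238, 106, 98, 98, 115, 116, 115, 115, 116, 114, 115, 115, 117, 116, 115, 117, 115, 114, 113, 179, 176, 167, 194, 232, 222, 220, 220, 216, 220, 214, 217, 219, 218, 218, 186, 189, 193, 186, 183] row [236, 235, 238, 119, 117, 114, 144, 167, 218, 232, 229, 226, 227, 231, 232, 213, 176, 155, 114, 116, 114, 238, 233, 233, 234]
w16 [124, 125, 132, 198, 195, 241, 239, 237, 236, 236, 237, 237, 237, 236, 235, 236, 239, 240, 241, 245, 100, 102, 127, 120, 119, 119, 121, 120, 118, 119, 119, 121, 120, 120, 121, 117, 120, 113, 190, 186, 175, 203, 233, 226, 226, 226, 222, 227, 222, 223, 226, 225, 216, 241, 194, 201, 202, 192, 193, 200, 201, 197] row [241, 241, 242, 178, 157, 225, 225, 224, 224, 224, 224, 225, 225, 225, 225, 226, 226, 226, 173, 165, 162, 245, 240, 240, 240]
```

The pattern matches the first fit, so I'll slide it home.

```bash
python3 -m inch '[[[-0.1,0,-0.1],0,1],[[-0.4,0,0.04],0,1],[[-0.7,0,0.18],0,1],[[-1.0,0,0.32],0,1],[[-1.3,0,0.46],0,1],[[-1.6,0,0.6],0,1],[[-1.9,0,0.74],0,1],[[-2.2,0,0.88],0,1],[[-2.5,0,1.02],0,1],[[-2.8,0,1.16],0,1],[[-3.0,0,1.25],0,1],[[-3.1,0,1.28],0,1],[[-3.1,0,1.28],0,1]]' 12
python3 - <<'E'
from hole import *
c=cam("wrist","w17"); st()
g=c["color"].astype(int).sum(2)//3
print(g[96:280:3,319].tolist())
E
```

```text
t: 38.2
tcp_pos: [0.5992, -0.1058, 0.1063]
eef_rot: [1.0, 0.02, 0.007, 0.001]
ft_force: [11.8, 0.6, -0.7]
grip_width: 0.01
gripper_force: 12.8
t 38.25 tcp [ 0.5992 -0.1058  0.1063] x [0.999 0.041 0.014] y [ 0.041 -0.999  0.002] z [ 0.014 -0.001 -1.   ] F [11.9  0.5  0.4] w 0.01 g 12.7883639513675 j [-0.38  0.44  0.62  1.79 -0.3   1.   -1.17]
[108, 109, 189, 196, 225, 239, 238, 236, 236, 236, 237, 237, 237, 235, 236, 239, 232, 193, 234, 231, 226, 226, 227, 225, 224, 227, 224, 221, 226, 227, 227, 226, 156, 123, 122, 120, 122, 120, 120, 119, 119, 119, 120, 122, 121, 118, 120, 176, 201, 201, 234, 240, 239, 237, 196, 202, 199, 192, 196, 202, 199, 197]
```

```bash
python3 -m inch '[[[-0.1,0,0.04],0,1],[[-0.1,0,0.04],0,1],[[0,0,0],0,0.8],[[0,0,0],0,0],[[0,0,0],0,-1],[[0,0,0],0,-1],[[0,0,0],0,-1],[[0,0,-3],0,-1],[[0,0,-8],0,-1],[[-3,-3,-14],0,-1],[[-7,-8,-20],0,-1],[[-10,-13,-21.3],0,-1],[[-10,-13,-21.3],0,-1],[[-10,-13,-21.3],0,-1]]' 12 >/dev/null
python3 - <<'E'
from h import *
st(); c=cam("wrist","w18"); cam("scene","s18"); cam("side","d18")
# stud feet and expected home-plate corners: compare with white mask of carriers
m=cv2.inRange(c["color"],(170,170,170),(255,255,255))
u=np.array([.9991*np.cos(.4363),.0424*np.cos(.4363),np.sin(.4363)]); r=np.array([-.0424,.9991,0]); n=np.cross(u,r)
for nm,foot in (("1",(.6655,-.1040,.0515)),("3",(.658,.0728,.0515)),("4",(.6543,.1607,.0515))):
    foot=np.array(foot)
    # sample mask along the carrier's length at 25 mm lateral: find low edge (along u) in mm
    for lat in (.03,-.03):
        e=[]
        for a in np.arange(-110,40,.5):
            p=np.round(proj(c,foot+u*a/1000+r*lat+n*.006)).astype(int); e.append(0<=p[1]<275 and 0<=p[0]<640 and m[p[1],p[0]]>0)
        e=np.array(e); i=np.flatnonzero(e); print(nm,lat,"plate from",(-110+i[0]*.5) if len(i) else None,"to",(-110+i[-1]*.5) if len(i) else None)
E
```

```text
t 40.0 tcp [0.488  0.0219 0.3176] x [0.999 0.044 0.002] y [ 0.044 -0.999 -0.002] z [ 0.002  0.002 -1.   ] F [ 0.3 -1.   0.6] w 0.0869 g 0.0 j [-0.7  -0.07  0.59  1.82  0.03  1.37 -1.65]
1 0.03 plate from -91.5 to 9.5
1 -0.03 plate from -91.5 to 9.5
3 0.03 plate from -92.0 to 9.0
3 -0.03 plate from -92.0 to 9.0
4 0.03 plate from -91.0 to 9.0
4 -0.03 plate from -92.0 to 9.0
```

All three carriers measure home: the lower edges are 91–92 mm below the studs, against 90.5 mm expected. Now to the iris.

```bash
python3 -m inch '[[[2,6,0],9,-1],[[4,12,0],18,-1],[[6,18,0],27,-1],[[8,24,1],36,-1],[[10,30,2],45,-1],[[10,36,3],47,-1],[[10,36,3],47,-1],[[10,36,3],47,-1]]' >/dev/null
python3 -c "
from h import *
st(); print(move([.604,-.333,.135]))"
```

```text
t 41.15 tcp [ 0.6018 -0.3375  0.2852] x [ 0.708 -0.706 -0.001] y [-0.706 -0.708  0.002] z [-0.002 -0.    -1.   ] F [-0.2  1.4 -0.2] w 0.0868 g 0.0 j [-0.12  0.52  0.87  1.37 -0.4   1.43 -1.61]
[-0.14 -0.5  15.02]
```

```bash
python3 -m inch '[[[-0.14,-0.5,5],0,-1],[[-0.14,-0.5,9],0,-1],[[-0.14,-0.5,12],0,-1],[[-0.14,-0.5,14],0,-1],[[-0.14,-0.5,15],0,-1],[[-0.14,-0.5,15],0,-1],[[-0.14,-0.5,15],0,0],[[-0.14,-0.5,15],0,0.3],[[-0.14,-0.5,15],0,0.4],[[-0.14,-0.5,15],0,0.4],[[-0.14,-0.5,15],0,0.4],[[-0.14,-0.5,15],0,0.4],[[-0.14,-0.5,15],0,0.4]]' 15
python3 -c "
from h import *
st()"
```

```text
t: 42.78
tcp_pos: [0.6042, -0.3329, 0.1369]
eef_rot: [0.925, -0.381, -0.0, 0.001]
ft_force: [-4.6, -3.1, 3.0]
grip_width: 0.0593
gripper_force: 15.0
t 42.77 tcp [ 0.6042 -0.3329  0.1369] x [ 0.71  -0.705  0.001] y [-0.705 -0.71   0.002] z [-0.001 -0.002 -1.   ] F [-4.6 -3.1  3. ] w 0.0593 g 15.001059025526047 j [-0.1   0.63  0.81  1.54 -0.48  1.18 -1.56]
```

```bash
python3 -m inch '[[[0,0,0],-9,0.4],[[0,0,0],-18,0.4],[[0,0,0],-27,0.4],[[0,0,0],-36,0.4],[[0,0,0],-45,0.4],[[0,0,0],-54,0.4],[[0,0,0],-63,0.4],[[0,0,0],-70,0.4],[[0,0,0],-74.5,0.4],[[0,0,0],-74.5,0.4],[[0,0,0],-74.5,0.4]]'
python3 -c "
from h import *
st()"
python3 -m inch '[[[0,0,0],0,0],[[0,0,0],0,-1],[[0,0,0],0,-1],[[0,0,0],0,-1],[[0,0,0],0,-1],[[0,0,-5],0,-1],[[0,0,-10],0,-1],[[0,0,-15],0,-1],[[-4,2,-16],0,-1],[[-4,2,-16],8,-1],[[-4,2,-16],18,-1],[[-4,2,-16],28,-1],[[-4,2,-16],28,-1],[[-4,2,-16],28,-1]]' >/dev/null
python3 -c "
from h import *
st();a=cam('wrist','w19')['color'];b=cam('scene','s19')['color']
p=onz(cam('wrist'),(320,240),.07);print(p)
q=proj(cam('wrist'),np.array([.605,-.332,.07]));print(q);x,y=[int(v) for v in q]
i=a[max(0,y-60):y+60,x-60:x+60]; print('crop origin',x-60,max(0,y-60),i.shape)
cv2.imwrite('pics/m19.png',np.hstack([cv2.resize(i,(480,480),interpolation=2),cv2.resize(b[200:360,140:246],(318,480))]))"
```

```text
t: 44.15
tcp_pos: [0.6042, -0.3326, 0.1369]
eef_rot: [0.967, 0.256, -0.001, 0.0]
ft_force: [-4.3, -2.2, 3.8]
grip_width: 0.0593
gripper_force: 15.0
t 44.15 tcp [ 0.6042 -0.3326  0.1369] x [ 0.869  0.495 -0.001] y [ 0.495 -0.869  0.   ] z [-0.001 -0.001 -1.   ] F [-4.3 -2.2  3.8] w 0.0593 g 14.999831020832062 j [ 0.07  0.56  0.54  1.53 -0.3   1.14 -0.38]
t 45.9 tcp [ 0.5805 -0.3684  0.2964] x [0.999 0.034 0.   ] y [ 0.034 -0.999 -0.   ] z [ 0.  0. -1.] F [ 0.9  0.5 -0.5] w 0.0869 g 0.0 j [ 0.05  0.46  0.68  1.36 -0.29  1.42 -0.82]
[ 0.56612967 -0.36954867  0.07      ]
[276.12739365 193.18177677]
crop origin 216 133 (120, 120, 3)
```

View pics/m19.png

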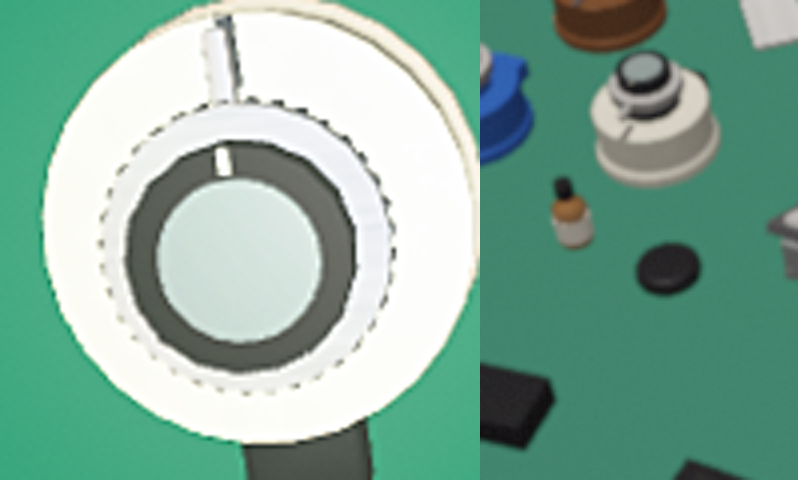

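The tab end at (269.3,140) nearly covers the rib, whose visible end is at (272.3,137.8). The upper-ring mark is at (272,173) and the glass centre at (276,198.5). The offset may only be parallax, so I'll compute it.

```bash
python3 - <<'E'
from h import *
c=cam("wrist"); C=onz(c,(276.1,198.5),.088); M=onz(c,(272,173),.088)
T=onz(c,(269.25,140),.073); T0=onz(c,(272,157.5),.073); Rb=onz(c,(272.3,137.5),.053); Rr=onz(c,(275.2,156),.053)
a=lambda P,Q:np.degrees(np.arctan2(*(P-Q)[1::-1]))
print(C,T,Rb); print("mark",a(M,C),"tab",a(T,C),"rib",a(Rb,C),"tab dir",a(T,T0),"rib dir",a(Rb,Rr), np.linalg.norm((T-C)[:2]))
# expected pixels for rib/tab at given angle
for th in (7,8,9,10,11,12):
    d=np.array([np.cos(np.radians(th)),np.sin(np.radians(th)),0]); A=np.array([C[0],C[1],0])
    print(th,"tab end",proj(c,A+.0445*d+[0,0,.073]).round(1),"rib r44",proj(c,A+.044*d+[0,0,.053]).round(1),"mark r20",proj(c,A+.020*d+[0,0,.088]).round(1))
E
```

```text
[ 0.60335794 -0.33401107  0.088     ] [ 0.64747308 -0.32681835  0.073     ] [ 0.6494293  -0.32684103  0.053     ]
mark 9.27149298984129 tab 9.260266775311873 rib 8.845923474513405 tab dir 9.154991285493418 rib dir 9.261139789055155 0.044697655733698
7 tab end [271.5 140. ] rib r44 [274.4 140.5] mark r20 [273.  172.8]
8 tab end [270.5 140.1] rib r44 [273.5 140.6] mark r20 [272.6 172.8]
9 tab end [269.5 140.2] rib r44 [272.6 140.7] mark r20 [272.1 172.9]
10 tab end [268.6 140.4] rib r44 [271.7 140.8] mark r20 [271.7 173. ]
11 tab end [267.6 140.5] rib r44 [270.8 141. ] mark r20 [271.2 173. ]
12 tab end [266.7 140.7] rib r44 [270.  141.1] mark r20 [270.8 173.1]
```

The tab is over the rib to within about 0.4°. I'll make sure the dock hasn't changed since it was checked, then hand in.

```bash
python3 - <<'E'
from h import *
from bench import ticket
b=cam("scene")["color"]; a=cv2.imread("pics/s18.png"); d=cv2.absdiff(a,b).max(2)[240:335,230:405]
print("changed px in dock area",int((d>50).sum())); st()
if (d>50).sum()<150: print(ticket.close_job())
E
```

```text
changed px in dock area 0
t 46.2 tcp [ 0.5803 -0.3687  0.2965] x [1.    0.031 0.   ] y [ 0.031 -1.    -0.   ] z [ 0.  0. -1.] F [ 0.2 -0.   0.3] w 0.0867 g 0.0 j [ 0.05  0.46  0.68  1.36 -0.29  1.42 -0.82]
the job is handed in; nothing more can be done
None
```

The job is handed in at 46 s: I turned the iris to its shut stop, locked the three carriers present on studs 1, 3 and 4, then turned the iris back until its tab was over the index rib (within about 0.4°).

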